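# Lock the steriliser, shut its vent and start it

## Robot

A 7-joint arm with a two-finger parallel gripper is mounted at the origin on the work surface. World frame = base frame: x ahead of the robot, y to its left, z up, the work surface at z = 0. Lengths are in m, angles in rad, forces in N, time in s.
With the tool pointing down it reaches from about 0.425 to 0.925 m from the base axis. Payload 6.8 kg.
Tool frame: the origin (TCP) lies midway between the tips of the shut fingers; the grasp point (between the pads) lies manip.hold_point_z behind it (manip.hold_point_z is the distance from the TCP to the grasp point, in m); z points along the fingers, y is the line along which they close (so a half turn about z gives the same grasp; the last joint's range is limited). The gripper opens to 88 mm and grips with 3 to 60 N. Pads are 20 mm wide; open, the fingers measure 115 mm over their backs; the gripper's body (75 mm by 178 mm) begins 61 mm behind the grasp point.
Start: joints at [1.016, 0.477, 0.022, 1.555, -0.011, 1.109, -0.083], TCP at [0.292, -0.609, 0.223] pointing down, gripper open.
Joint ranges: [-2.96, 2.96], [-0.34, 2.1], [-1.41, 1.46], [0.24, 2.44], [-1.37, 4.51], [0.17, 1.92], [-2.96, 2.96]. Speed limits (rad/s): [2.39, 2.39, 3.14, 3.14, 3.14, 3.14, 3.14].

## Interface

Orientations are given as a unit quaternion [x, y, z, w].
In Python, from cell import manip gives the robot as it stands. The module is installed in compiled form; this text tells all that it offers.
- The arm moves only by the shell command python3 -m handwheel 'ROWS'. ROWS is JSON, a list of rows, each a list of 7 numbers: the shift along the world's x, y, z in mm, then the turn, a rotation vector about the world's x, y, z in units of 6 degrees (1.0 is 6 degrees), then the closure, from -1 (fully open) to 1 (shut), so that 0 is half open. A call has 1 to 20 rows; each row is the pose to reach, as a shift and turn from the pose commanded when the call began; what a row does not reach only later rows make up. A row lasts 1/12 s, in which the tool goes at most 41.7 mm and 7.16 degrees, less where a joint would pass 70% of its speed; a pose out of reach is approached as far as the arm can. A call with a gripper value outside its range is refused whole. The fingers move at their own pace and stop on an object; the grip force is fixed at half the most. Time passes only in rows, so rows that repeat a pose let the fingers close. It gives the time, the measured TCP pose, the force, the opening and the grip force at its end, in the units of the state.
- manip.read_state(): the state, without advancing time (a new reading comes with each control period).
- manip.capture(name): name is "side" or "top" or "wrist"; returns a dict with "frame" (420x560x3 uint8, red, green, blue), "z_map" (420x560 float32, m along the optical axis (not along the pixel's ray), 0 where there is no reading), "mtx" (3x3 intrinsics, pixels), "extrinsics" (4x4, takes a point from camera to world coordinates); the wrist camera has in their place "hand_eye" (4x4, takes a point from camera to tool coordinates, whose origin is the TCP and whose axes are the flange's). Camera axes: x right, y up, looking along -z (the intrinsics and any distortion apply to the point x, -y, -z); pixel columns grow to the right and rows downward; lengths in m; the calibration is good to about 2 mm. A picture is of the moment at which its call begins: read the wrist's pose just before it.
- manip.finish_job(): hands the job in; it is judged then, once.
The state is a dict: "time_s": time; "joint_pos": joint angles; "qd": joint speeds; "joint_torque": joint torques, N m; "eef_pos": TCP position; "ee_rot": TCP orientation; "force": force on the tool from outside, world axes, zero at the start; "wrist_torque": the same for the moment, N m; "opening": finger opening in m; "grasp_force": force on a finger pad.
Only numpy, scipy, OpenCV 4.12 (cv2) and the standard library are available. Lean on these libraries where they do the work, as an engineer would, in place of code of your own. Each camera call takes 0.05 s, during which the arm holds its last target. There are 200 camera calls.

## Task

The bench steriliser is loaded and its lid sits in place, but not locked. Turn the lid clockwise by its bar handle until it is fully home, then swing the vent lever clockwise until it is fully shut (the interlock lets it move only once the lid is home), and then press the start button. Keep off the pressure gauge on the lid, and leave the tape roll and timer on the steriliser, the tube racks, the notebook and the pen where they are.

Things in the scene. Friction and masses are not known exactly. Their poses are not given: they have to be found in the camera images.
- steriliser: Top-loading bench steam steriliser, fixed on the bench: white case 290 (its x) by 420 (its y) by 190 mm high, round steel lid 260 mm across in the middle, vent valve on the deck on its -y side, control panel with the start button on the deck on its +y side. Origin: centre of the underside, on the lid's axis; z up. The flat deck is 190 mm above the bench, the lid's rim plate lies 224 to 238 mm and the lid's low dome reaches 256 mm above the bench.
- lid_axis (a point): Point on the lid's upright turning axis at the height of the bar handle (288 mm above the bench); axes as the steriliser's.
- lid (a joint): Turn of the lid, rad: 0 fully unlocked, grows clockwise seen from above, 1.05 fully home against its stop (it starts between 0 and 0.4). The seal makes it stiff: about 0.7 Nm (7 to 8 N at a bar end); it stays where it is left. At 1.05 the bar lies along the steriliser's x axis. Until it is within about 0.05 of home the vent lever is blocked; once the vent lever is shut, the lid is locked.
- bar_end_a (a point): On the centre line of the lid's bar handle, 95 mm from the lid's axis and 20 mm inside one end: the end that points along the steriliser's +x when the lid is home. The bar is a level black round tube 24 mm thick and 230 mm long across the lid's axis, from 276 to 300 mm above the bench, carried on two 18 mm pillars 60 mm either side of the axis; at its ends there is free space under it (about 30 mm to the lid). It turns with the lid. Pushing this end sideways turns the lid.
- bar_end_b (a point): The same at the other end of the bar (points along the steriliser's -x when home).
- vent_pivot (a point): Point on the vent lever's upright turning axis, 150 mm from the lid's axis on the steriliser's -y side, 250 mm above the bench; axes as the steriliser's. Around it a 70 mm steel disc 225 to 237 mm above the bench, whose hollow side lets the lid's rim pass while the vent is open; hub up to 253 mm.
- vent (a joint): Turn of the vent lever, rad: 0 open (handle points along the steriliser's -y, straight out over the brass outlet pipe), grows clockwise seen from above, 1.57 fully shut against its stop (handle points along the steriliser's -x). Blocked at about 0.1 until the lid is home; then free with about 0.25 Nm (3 N at the handle); stays where it is left.
- vent_grip (a point): Middle of the vent lever's black handle, 83 mm from its pivot. The handle is 18 mm wide, 70 mm long (48 to 118 mm from the pivot) and 26 mm high, from 237 to 263 mm above the bench, with free space below: 47 mm down to the deck, 20 mm to the brass outlet pipe.
- start_top (a point): Top centre of the start button, the only push button: grey, round, 26 mm across, in a black collar on the deck of the steriliser's +y side, 211 mm above the bench. Pressed straight down; springs back.
- start (a joint): Travel of the start button, m: 0 released, 0.005 fully down (about 5 N; it starts to move at about 1.5 N); 0.003 or more counts as pressed.
- gauge: Pressure gauge standing on the lid, 46 mm across, 72 mm from the lid's axis, 90 degrees anticlockwise from bar_end_a seen from above; turns with the lid, top 285 mm above the bench. Origin on its axis, 249 mm above the bench. Not to be touched.
- tape: Roll of paper tape, 54 mm across, 19 mm high, lying on the steriliser's deck by the start button. Origin: centre of its underside. Leave it.
- timer: White pocket timer, 55 by 45 by 18 mm, lying on the steriliser's deck on the vent side. Origin: centre of its underside. Leave it.
- rack_a: White rack of blood tubes, 245 by 105 mm, tube caps 105 mm high, on one side of the steriliser. Origin: centre of its underside. Leave it.
- rack_b: A second such rack with other tubes, on the other side of the steriliser. Leave it.
- notebook: Spiral notebook 205 by 145 by 12 mm. Leave it.
- pen: Black pen, 135 mm long, lying on the notebook. Leave it.

How it is judged:
By the outcome, as a careful person would: the job done as asked, in the order asked, and still so for the second after the job is handed in, with the robot touching nothing.
It also fails if it takes over 61 s, if anything falls off the work surface, if the arm or the gripper's body presses on something with over 40 N, if the wrist force passes 120 N, or if a joint passes its speed limit or range.

## Working session

There is one attempt and no reset: what is moved stays moved. The work goes in short steps, Python scripts to look and compute and a shell command to move; the robot and the scene stay as the last step left them, time stands still between calls to the robot, and variables do not carry over. Pictures are saved under pics/ and viewed, at most 10 in all, crops included, and the job is handed in when it is done.

```bash
mkdir -p pics
python3 - <<'E'
from cell import manip
import cv2,numpy as np
s=manip.read_state();print(s)
print(manip.hold_point_z)
for n in("top","side"):
    c=manip.capture(n);cv2.imwrite(f"pics/{n}.png",c["frame"][:,:,::-1]);np.savez(n,**c)
    print(n,c["mtx"],c["extrinsics"])
    print({k:v for k,v in c.items() if k not in("frame","z_map","mtx","extrinsics")})
E
```

```text
{'time_s': 0.0, 'joint_pos': array([ 1.01589945,  0.47781966,  0.02233254,  1.55644832, -0.01149629,
        1.1092761 , -0.08310343]), 'qd': array([-5.20186831e-04, -3.25780284e-04,  7.14319763e-05, -5.12955691e-04,
       -5.23133956e-04, -1.82932114e-03, -6.81404986e-04]), 'joint_torque': array([ 5.34982773e-04, -5.82845879e+01,  1.53517563e+00, -2.72607136e+01,
       -5.42485679e-02,  1.69135141e-02,  1.86150814e-04]), 'eef_pos': array([ 0.29138301, -0.60820287,  0.22166979]), 'ee_rot': array([ 9.75146863e-01,  2.21557589e-01, -2.67782803e-04, -8.71448938e-04]), 'force': array([-0.00458117, -0.64813813, -0.62188464]), 'wrist_torque': array([-0.04263045,  0.03202467,  0.03529834]), 'grasp_force': 0.0, 'opening': 0.08810591832520313}
0.0187
top [[445.97547182   0.         279.86796239]
 [  0.         445.97547182 218.0287675 ]
 [  0.           0.           1.        ]] [[-3.55131135e-03  9.88518119e-01 -1.51060638e-01  3.23356121e-01]
 [-9.99806031e-01 -5.83460117e-04  1.96865421e-02  6.81337501e-03]
 [ 1.93723657e-02  1.51101250e-01  9.88328449e-01  1.38525497e+00]
 [ 0.00000000e+00  0.00000000e+00  0.00000000e+00  1.00000000e+00]]
{}
side [[395.33030587   0.         276.05921338]
 [  0.         395.33030587 208.31659575]
 [  0.           0.           1.        ]] [[-0.49050966  0.70222221 -0.51602736 -0.06742421]
 [-0.87134724 -0.38678369  0.30191451  0.34136085]
 [ 0.01242011  0.597731    0.80160052  1.1025726 ]
 [ 0.          0.          0.          1.        ]]
{}
```

View pics/top.png

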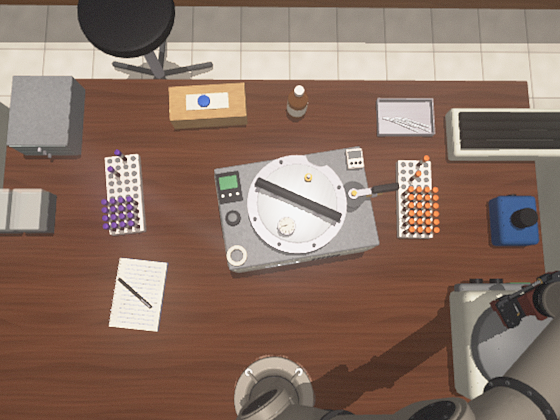

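View pics/side.png

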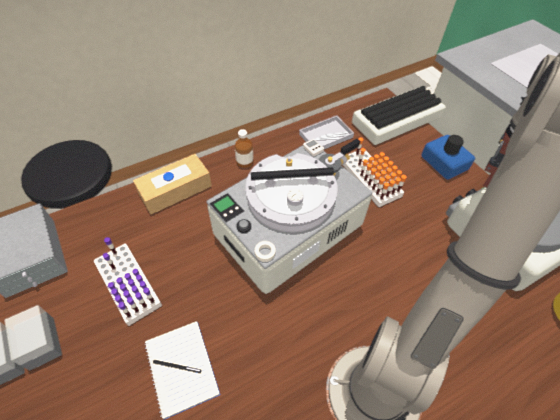

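The top view shows the steriliser's +x pointing up. The bar runs from end a (258,182) to end b (340,217), the gauge is at (287,226), the vent lever pivot at (354,194) with its handle to (395,187), the start button at (233,218), the tape at (236,256) and the timer at (354,158). The side view shows the same layout.

```bash
cat > h.py <<'E'
import numpy as np,cv2
def ray(c,u,v,z):
    K,E=c["mtx"],c["extrinsics"]
    d=E[:3,:3]@np.array([(u-K[0,2])/K[0,0],-(v-K[1,2])/K[1,1],-1]);o=E[:3,3]
    return o+d*(z-o[2])/d[2]
def blob(m,seed):
    n,l=cv2.connectedComponents(m.astype(np.uint8));i=l[seed[1],seed[0]]
    return cv2.findContours((l==i).astype(np.uint8),0,2)[0][0] if i else None
E
python3 - <<'E'
from h import *
c=np.load("top.npz");f=c["frame"].astype(int);g=f.max(2);Z=c["z_map"]
dark=g<70
for nm,s,z in(("bar",(300,198),.294),("vent",(385,188),.26),("start",(233,218),.211)):
    k=blob(dark,s)
    if k is None: print(nm,f[s[1],s[0]]);continue
    (u,v),(w,h),a=cv2.minAreaRect(k);p=cv2.boxPoints(((u,v),(w,h),a))
    print(nm,(u,v),(w,h),a,ray(c,u,v,z).round(4),[ray(c,*q,z)[:2].round(3) for q in p], Z[s[1],s[0]])
hsv=cv2.cvtColor(c["frame"],cv2.COLOR_RGB2HSV)
for nm,u,v,z in(("button",233,218,.211),("vpiv",354,194,.253),("gauge",286.5,226,.285),("tape",236,256,.209),("timer",354,158,.208),
 ("c1",215,171,.19),("c2",231,273,.19),("c3",378,245,.19),("c4",361,147,.19),("rackbcap",415,210,.105)):
    print(nm,ray(c,u,v,z).round(4))
big=cv2.resize(c["frame"][135:285,205:445],None,fx=3.3,fy=3.3,interpolation=cv2.INTER_CUBIC);cv2.imwrite("pics/z.png",big[:,:,::-1])
E
```

```text
bar [111 105 103]
vent [93 86 83]
start [171 167 160]
button [0.503  0.1081 0.211 ]
vpiv [ 0.5595 -0.2086  0.253 ]
gauge [ 0.4714 -0.0315  0.285 ]
tape [0.4022 0.0991 0.209 ]
timer [ 0.6693 -0.2201  0.208 ]
c1 [0.6369 0.1608 0.19  ]
c2 [0.3584 0.1133 0.19  ]
c3 [ 0.4323 -0.2816  0.19  ]
c4 [ 0.7064 -0.2441  0.19  ]
rackbcap [ 0.5426 -0.4148  0.105 ]
```

View pics/z.png

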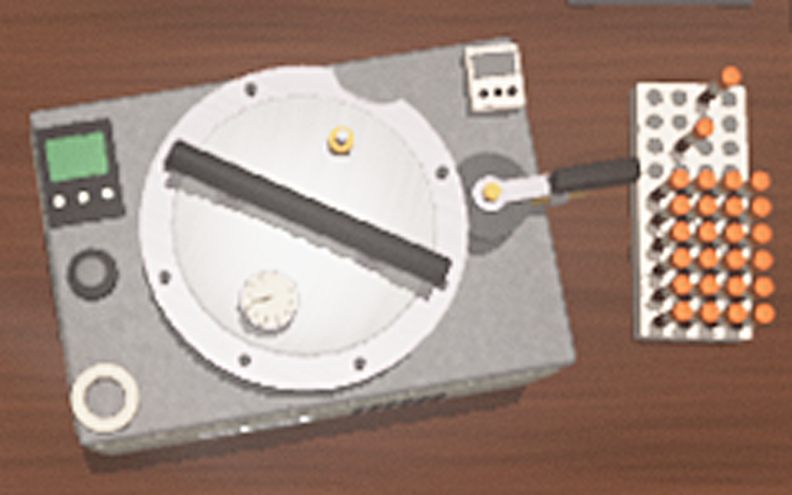

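The steriliser's yaw is about 10°, the lid axis is near (0.533, -0.062) and bar end a is at about 67°, with home at 10°. I'll move above bar end a.

```bash
python3 -m handwheel '[[0,0,40,0,0,0,-1],[0,0,80,0,0,0,-1],[0,0,120,0,0,0,-1],[0,0,138,0,0,0,-1],[279,633,138,0,0,6.85,-1],[279,633,138,0,0,6.85,-1],[279,633,138,0,0,6.85,-1],[279,633,138,0,0,6.85,-1],[279,633,138,0,0,6.85,-1],[279,633,138,0,0,6.85,-1],[279,633,138,0,0,6.85,-1],[279,633,138,0,0,6.85,-1],[279,633,138,0,0,6.85,-1],[279,633,138,0,0,6.85,-1],[279,633,138,0,0,6.85,-1],[279,633,138,0,0,6.85,-1],[279,633,138,0,0,6.85,-1],[279,633,138,0,0,6.85,-1],[279,633,138,0,0,6.85,-1],[279,633,138,0,0,6.85,-1]]'
python3 -m handwheel '[[0,0,0,0,0,0,-1],[0,0,0,0,0,0,-1],[0,0,0,0,0,0,-1]]'
cat >> h.py <<'E'
from scipy.spatial.transform import Rotation as R
def wristcam(manip,name):
    s=manip.read_state();c=manip.capture("wrist")
    T=np.eye(4);T[:3,:3]=R.from_quat(s["ee_rot"]).as_matrix();T[:3,3]=s["eef_pos"]
    c["extrinsics"]=T@c["hand_eye"];np.savez(name,**c);cv2.imwrite(f"pics/{name}.png",c["frame"][:,:,::-1]);return s,c
E
python3 - <<'E'
from h import *
from cell import manip
s,c=wristcam(manip,"w1");print(s["eef_pos"],s["ee_rot"],s["force"],s["joint_pos"],c["hand_eye"])
t=np.load("top.npz");a=ray(t,258.9,182.6,.294);b=ray(t,338.3,216.8,.294);print(a,b,(a+b)/2,np.degrees(np.arctan2(*(a-b)[1::-1])),np.linalg.norm(a-b))
E
```

```text
time_s: 1.77
eef_pos: [0.5607, 0.0031, 0.3605]
ee_rot: [0.835, 0.55, -0.0, 0.0]
force: [0.2, -0.1, -0.2]
opening: 0.0879
grasp_force: 0.0
time_s: 2.02
eef_pos: [0.5603, 0.0007, 0.3601]
ee_rot: [0.835, 0.55, -0.001, -0.0]
force: [0.3, -1.1, -0.4]
opening: 0.0877
grasp_force: 0.0
[0.56025402 0.00069222 0.36009354] [ 8.35327930e-01  5.49751592e-01 -6.53768989e-04 -8.81494963e-05] [ 0.33063174 -1.09080094 -0.40890399] [ 0.30122226  0.22645837 -0.49831553  1.62042798  0.11123832  1.32422532
 -0.62036877] [[ 1.36872323e-04  9.62530175e-01  2.71174563e-01  7.37265551e-02]
 [ 9.99999493e-01  1.38794791e-04 -9.97388638e-04 -7.35231409e-04]
 [-9.97654277e-04  2.71174562e-01 -9.62529668e-01 -1.62854222e-01]
 [ 0.00000000e+00  0.00000000e+00  0.00000000e+00  1.00000000e+00]]
[0.5799196  0.03726951 0.294     ] [ 0.49314959 -0.16006144  0.294     ] [ 0.53653459 -0.06139596  0.294     ] 66.26403444781076 0.21556562849470204
```

View pics/w1.png

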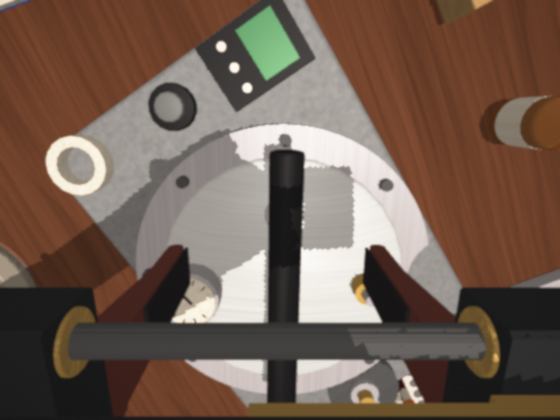

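The wrist view shows the bar centred and aligned between the fingers, with end a at about (287,152). The button is at (172,106), the tape at (77,165) and the gauge at (195,298), lower left.

Run:
```python
from h import *
c=np.load("w1.npz")
for n,u,v,z in(("barend",287,152,.294),("bar",284,240,.298),("button",171,105,.211),("tape",77,165,.209),("vpiv",366,395,.253)):print(n,ray(c,u,v,z).round(4))
```

```text
barend [0.5856 0.043  0.294 ]
bar [ 0.5606 -0.0109  0.298 ]
button [0.5087 0.1096 0.211 ]
tape [0.4061 0.0975 0.209 ]
vpiv [ 0.5653 -0.2009  0.253 ]
```

```bash
python3 -m handwheel '[[14,23,0,0,0,0,-1],[14,23,-30,0,0,0,-1],[14,23,-60,0,0,0,-1],[14,23,-90,0,0,0,-1],[14,23,-90,0,0,0,-1],[14,23,-90,0,0,0,-1],[14,23,-90,0,0,0,1],[14,23,-90,0,0,0,1],[14,23,-90,0,0,0,1],[14,23,-90,0,0,0,1],[14,23,-90,0,0,0,1],[14,23,-90,0,0,0,1],[14,23,-90,0,0,0,1],[14,23,-90,0,0,0,1]]'
python3 -c "
from cell import manip
s=manip.read_state();print(s['eef_pos'],s['force'],s['wrist_torque'],s['ee_rot'])"
```

```text
time_s: 3.23
eef_pos: [0.5746, 0.0243, 0.2707]
ee_rot: [0.835, 0.55, 0.0, 0.0]
force: [0.2, -0.4, 0.5]
opening: 0.0376
grasp_force: 0.0
[0.57455373 0.02433449 0.27071942] [ 0.20400251 -0.38366112  0.46670996] [-0.06660274 -0.02980466 -0.03161583] [8.35301197e-01 5.49792607e-01 1.87243774e-05 1.21806759e-05]
```

```bash
python3 -m handwheel '[[0,0,0,0,0,0,1],[0,0,0,0,0,0,1],[0,0,0,0,0,0,1],[0,0,0,0,0,0,1]]'
python3 - <<'E'
from cell import manip
import numpy as np
s=manip.read_state();v=s["eef_pos"][:2]-[.537,-.061];print(s["eef_pos"],s["force"],np.degrees(np.arctan2(v[1],v[0])))
for k in range(1,11):
    a=np.radians(-6*k);q=np.array([[np.cos(a),-np.sin(a)],[np.sin(a),np.cos(a)]])@v-v;print(k,(q*1e3).round())
E
```

```text
time_s: 3.57
eef_pos: [0.5761, 0.0237, 0.2707]
ee_rot: [0.835, 0.55, 0.001, 0.001]
force: [5.2, -0.6, -3.3]
opening: 0.0231
grasp_force: 30.0
[0.57608933 0.02374731 0.27071944] [ 5.18749902 -0.57104245 -3.2808077 ] 65.23869038438988
1 [ 9. -5.]
2 [ 17. -10.]
3 [ 24. -16.]
4 [ 31. -23.]
5 [ 37. -31.]
6 [ 42. -39.]
7 [ 47. -48.]
8 [ 50. -57.]
9 [ 52. -67.]
10 [ 54. -76.]
```

```bash
python3 -m handwheel '[[4,-2,0,0,0,-0.5,1],[9,-5,0,0,0,-1,1],[13,-7,0,0,0,-1.5,1],[17,-10,0,0,0,-2,1],[20,-13,0,0,0,-2.5,1],[24,-16,0,0,0,-3,1],[28,-19,0,0,0,-3.5,1],[31,-23,0,0,0,-4,1],[34,-27,0,0,0,-4.5,1],[37,-31,0,0,0,-5,1],[40,-35,0,0,0,-5.5,1],[42,-39,0,0,0,-6,1],[42,-39,0,0,0,-6,1],[42,-39,0,0,0,-6,1]]'
python3 -c "
from cell import manip
s=manip.read_state();print(s['eef_pos'],s['force'],s['wrist_torque'],s['ee_rot'])"
```

```text
time_s: 4.73
eef_pos: [0.6178, -0.0127, 0.2707]
ee_rot: [0.964, 0.265, 0.002, -0.001]
force: [4.6, 3.1, -3.2]
opening: 0.0232
grasp_force: 30.0
[ 0.61783964 -0.01274277  0.27073964] [ 4.63286723  3.13594582 -3.21496904] [ 0.66070017 -1.00262039  0.04129138] [ 9.64109825e-01  2.65497720e-01  1.60049164e-03 -8.02450963e-04]
```

```bash
python3 -m handwheel '[[3,-4,0,0,0,-0.5,1],[5,-9,0,0,0,-1,1],[7,-13,0,0,0,-1.5,1],[8,-18,0,0,0,-2,1],[9,-23,0,0,0,-2.5,1],[10,-28,0,0,0,-3,1],[11,-30,0,0,0,-3.3,1],[11,-30,0,0,0,-3.3,1],[11,-30,0,0,0,-3.3,1]]'; python3 -m handwheel '[[0,-3,0,0,0,-0.3,1],[1,-6,0,0,0,-0.6,1],[1,-6,0,0,0,-0.6,1],[1,-6,0,0,0,-0.6,1]]'
python3 -c "
from cell import manip
s=manip.read_state();print(s['eef_pos'],s['force'],s['wrist_torque'],s['ee_rot'])"
```

```text
time_s: 5.48
eef_pos: [0.6296, -0.0421, 0.2707]
ee_rot: [0.995, 0.096, 0.002, -0.001]
force: [7.4, 4.8, -4.9]
opening: 0.0233
grasp_force: 30.0
time_s: 5.82
eef_pos: [0.6303, -0.0461, 0.2708]
ee_rot: [0.998, 0.066, 0.002, -0.002]
force: [6.4, 8.2, -3.5]
opening: 0.0233
grasp_force: 30.3
[ 0.63032633 -0.04608473  0.27076504] [ 6.44843105  8.16955796 -3.53453476] [ 1.43085566 -1.23810418  0.50618791] [ 0.99780109  0.0662119   0.00194669 -0.00227512]
```

```bash
python3 -m handwheel '[[0,-3,0,0,0,0,1],[0,-6,0,0,0,0,1],[0,-6,0,0,0,0,1],[0,-6,0,0,0,0,1]]'
python3 - <<'E'
from h import *
from cell import manip
s=manip.read_state();print(s['eef_pos'],s['force'],s['wrist_torque'],s['ee_rot'])
c=manip.capture("top");np.savez("top2",**c)
cv2.imwrite("pics/z2.png",cv2.resize(c["frame"][135:285,205:445],None,fx=3.3,fy=3.3,interpolation=2)[:,:,::-1])
E
```

```text
time_s: 6.15
eef_pos: [0.6302, -0.0461, 0.2707]
ee_rot: [0.998, 0.068, 0.002, -0.006]
force: [4.9, 19.0, -3.5]
opening: 0.0231
grasp_force: 30.0
[ 0.63018089 -0.04610204  0.27072959] [ 4.91971099 18.97306392 -3.46104204] [ 3.69945628 -1.10612329  0.18729451] [ 0.9976366   0.06844936  0.00194453 -0.00566813]
```

View pics/z2.png

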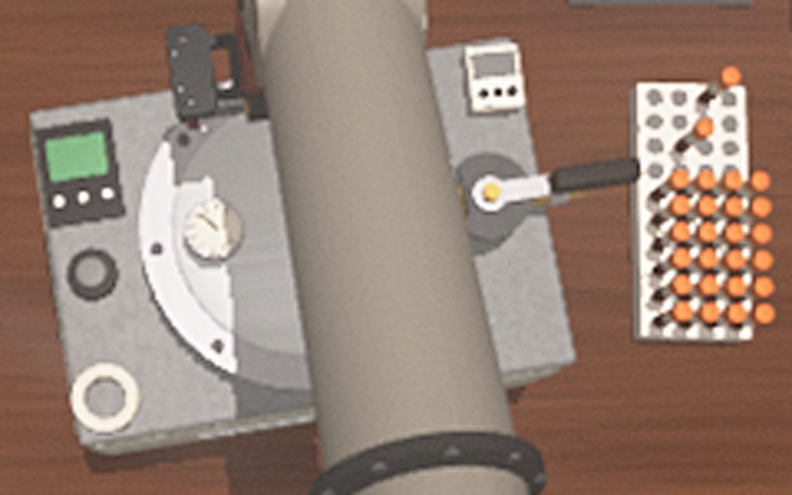

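The lid is home: the position held still while the force rose to 19 N. I'll relax the push, release and move above the vent lever.

```bash
python3 -m handwheel '[[0,7,0,0,0,0,1],[0,7,0,0,0,0,-0.2],[0,7,0,0,0,0,-0.2],[0,7,0,0,0,0,-0.2],[0,7,0,0,0,0,-0.2],[0,7,0,0,0,0,-0.2],[0,7,35,0,0,0,-0.2],[0,7,70,0,0,0,-0.2],[0,7,100,0,0,0,-0.2],[0,7,100,0,0,0,-0.2]]'
python3 -m handwheel '[[-54,-242,0,0,0,15.2,0],[-54,-242,0,0,0,15.2,0],[-54,-242,0,0,0,15.2,0],[-54,-242,0,0,0,15.2,0],[-54,-242,0,0,0,15.2,0],[-54,-242,0,0,0,15.2,0],[-54,-242,0,0,0,15.2,0],[-54,-242,0,0,0,15.2,0],[-54,-242,0,0,0,15.2,0],[-54,-242,0,0,0,15.2,0],[-54,-242,0,0,0,15.2,0],[-54,-242,0,0,0,15.2,0],[-54,-242,0,0,0,15.2,0],[-54,-242,0,0,0,15.2,0],[-54,-242,0,0,0,15.2,0],[-54,-242,0,0,0,15.2,0],[-54,-242,0,0,0,15.2,0]]'
python3 - <<'E'
from h import *
from cell import manip
s,c=wristcam(manip,"w2");print(s["eef_pos"],s["ee_rot"],s["joint_pos"])
E
```

```text
time_s: 7.03
eef_pos: [0.631, -0.0499, 0.378]
ee_rot: [0.998, 0.063, 0.005, 0.0]
force: [0.5, -0.5, 0.1]
opening: 0.0529
grasp_force: 0.0
time_s: 8.45
eef_pos: [0.5745, -0.2918, 0.3706]
ee_rot: [0.654, 0.757, -0.0, 0.0]
force: [0.7, -0.5, -0.6]
opening: 0.0442
grasp_force: 0.0
[ 0.57447318 -0.29180249  0.37063992] [ 6.53730283e-01  7.56727635e-01 -4.93976857e-05  1.51787602e-05] [ 0.68019508  0.36759807 -0.4286478   1.40964326  0.1523458   1.39705027
  0.39634334]
```

View pics/w2.png

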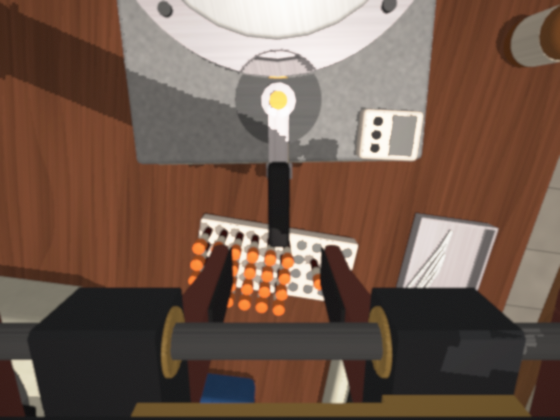

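The wrist view shows the lever centred: pivot at (278,99), black handle from (279,163) to (280,246), timer at (390,135).

Run:
```python
from h import *
c=np.load("w2.npz")
for n,u,v,z in(("piv",278,99,.253),("h0",279,163,.26),("h1",279.5,246,.26)):print(n,ray(c,u,v,z).round(4))
```

```text
piv [ 0.5631 -0.2087  0.253 ]
h0 [ 0.5709 -0.2561  0.26  ]
h1 [ 0.5816 -0.3248  0.26  ]
```

```bash
python3 -m handwheel '[[2,3,-40,0,0,0,0],[2,3,-75,0,0,0,0],[2,3,-110,0,0,0,0],[2,3,-136,0,0,0,0],[2,3,-136,0,0,0,0],[2,3,-136,0,0,0,0],[2,3,-136,0,0,0,1],[2,3,-136,0,0,0,1],[2,3,-136,0,0,0,1],[2,3,-136,0,0,0,1],[2,3,-136,0,0,0,1],[2,3,-136,0,0,0,1],[2,3,-136,0,0,0,1],[2,3,-136,0,0,0,1]]'
python3 - <<'E'
from cell import manip
import numpy as np
s=manip.read_state();v=s["eef_pos"][:2]-[.563,-.208];print(s["eef_pos"],s["force"],np.degrees(np.arctan2(v[1],v[0])))
for k in range(1,17):
    a=np.radians(-6*k);q=np.array([[np.cos(a),-np.sin(a)],[np.sin(a),np.cos(a)]])@v-v;print(k,(q*1e3).round())
E
```

```text
time_s: 9.67
eef_pos: [0.5768, -0.2891, 0.2361]
ee_rot: [0.653, 0.758, -0.0, 0.001]
force: [-2.9, 0.3, 6.7]
opening: 0.0176
grasp_force: 30.0
[ 0.5767523  -0.28911499  0.23608044] [-2.92522318  0.25173692  6.71617842] -80.37752748195214
1 [-9. -1.]
2 [-17.  -1.]
3 [-26.  -0.]
4 [-34.   1.]
5 [-42.   4.]
6 [-50.   7.]
7 [-58.  12.]
8 [-65.  17.]
9 [-71.  22.]
10 [-77.  29.]
11 [-82.  36.]
12 [-87.  43.]
13 [-90.  51.]
14 [-93.  59.]
15 [-95.  67.]
16 [-96.  76.]
```

```bash
python3 -m handwheel '[[-4,0,0,0,0,-0.5,1],[-9,-1,0,0,0,-1,1],[-13,-1,0,0,0,-1.5,1],[-17,-1,0,0,0,-2,1],[-22,0,0,0,0,-2.5,1],[-26,0,0,0,0,-3,1],[-30,1,0,0,0,-3.5,1],[-34,1,0,0,0,-4,1],[-38,2,0,0,0,-4.5,1],[-42,4,0,0,0,-5,1],[-46,5,0,0,0,-5.5,1],[-50,7,0,0,0,-6,1],[-50,7,0,0,0,-6,1]]'
python3 -c "
from cell import manip
s=manip.read_state();print(s['wrist_torque'],s['joint_pos'])"
```

```text
time_s: 10.75
eef_pos: [0.5266, -0.2811, 0.236]
ee_rot: [0.855, 0.518, 0.0, 0.0]
force: [-2.3, 1.7, 6.8]
opening: 0.0178
grasp_force: 30.0
[ 0.33689905  0.69464263 -0.00493886] [ 0.62636075  0.35532361 -0.30775599  1.71817087  0.11944165  1.08532116
 -0.20104286]
```

The lever moves freely, so the lid is home. Continuing the swing from 36°.

```bash
python3 -m handwheel '[[-4,2,0,0,0,-0.5,1],[-8,5,0,0,0,-1,1],[-12,7,0,0,0,-1.5,1],[-15,10,0,0,0,-2,1],[-18,12,0,0,0,-2.5,1],[-21,15,0,0,0,-3,1],[-24,18,0,0,0,-3.5,1],[-27,22,0,0,0,-4,1],[-30,25,0,0,0,-4.5,1],[-32,29,0,0,0,-5,1],[-35,32,0,0,0,-5.5,1],[-37,36,0,0,0,-6,1],[-39,40,0,0,0,-6.5,1],[-40,44,0,0,0,-7,1],[-42,48,0,0,0,-7.5,1],[-43,52,0,0,0,-8,1],[-43,52,0,0,0,-8,1],[-43,52,0,0,0,-8,1]]'
python3 -m handwheel '[[-1,4,0,0,0,-0.5,1],[-2,8,0,0,0,-1,1],[-2,8,0,0,0,-1,1],[-2,8,0,0,0,-1,1]]'
python3 -c "
from cell import manip
s=manip.read_state();print(s['wrist_torque'],s['joint_pos'])"
```

```text
time_s: 12.25
eef_pos: [0.4853, -0.2295, 0.236]
ee_rot: [0.992, 0.127, 0.002, 0.0]
force: [3.7, 2.3, 6.2]
opening: 0.0177
grasp_force: 30.0
time_s: 12.58
eef_pos: [0.4838, -0.2223, 0.236]
ee_rot: [0.997, 0.076, 0.002, 0.001]
force: [4.2, -0.4, 3.7]
opening: 0.0179
grasp_force: 30.1
[-0.17693618 -0.90938117  0.50788659] [ 0.47236629  0.23587896 -0.18666319  1.87425646  0.05117489  1.03074262
 -1.15446513]
```

```bash
python3 -m handwheel '[[0,3,0,0,0,0,1],[0,6,0,0,0,0,1],[0,6,0,0,0,0,1],[0,6,0,0,0,0,1]]'; python3 -m handwheel '[[0,3,0,0,0,0,1],[0,5,0,0,0,0,1],[0,5,0,0,0,0,1]]'
```

```text
time_s: 12.92
eef_pos: [0.4838, -0.2221, 0.2361]
ee_rot: [0.997, 0.074, 0.003, 0.005]
force: [8.0, -16.5, -1.8]
opening: 0.018
grasp_force: 30.2
time_s: 13.17
eef_pos: [0.4839, -0.222, 0.2361]
ee_rot: [0.997, 0.072, 0.004, 0.007]
force: [11.1, -27.7, -7.5]
opening: 0.0176
grasp_force: 30.2
```

Both stops are reached. Releasing and moving above the button, turned so that the gripper body stays away from the gauge.

```bash
python3 -m handwheel '[[0,-6,0,0,0,0,1],[0,-11,0,0,0,0,1],[0,-11,0,0,0,0,0],[0,-11,0,0,0,0,0],[0,-11,0,0,0,0,0],[0,-11,0,0,0,0,0],[0,-11,0,0,0,0,0],[0,-11,35,0,0,0,0],[0,-11,70,0,0,0,0],[0,-11,105,0,0,0,0],[0,-11,135,0,0,0,0],[0,-11,135,0,0,0,0]]'
python3 -m handwheel '[[22,333,0,0,0,15.2,1],[22,333,0,0,0,15.2,1],[22,333,0,0,0,15.2,1],[22,333,0,0,0,15.2,1],[22,333,0,0,0,15.2,1],[22,333,0,0,0,15.2,1],[22,333,0,0,0,15.2,1],[22,333,0,0,0,15.2,1],[22,333,0,0,0,15.2,1],[22,333,0,0,0,15.2,1],[22,333,0,0,0,15.2,1],[22,333,0,0,0,15.2,1],[22,333,0,0,0,15.2,1],[22,333,0,0,0,15.2,1],[22,333,0,0,0,15.2,1],[22,333,0,0,0,15.2,1],[22,333,0,0,0,15.2,1],[22,333,0,0,0,15.2,1]]'
python3 - <<'E'
from h import *
from cell import manip
s,c=wristcam(manip,"w3");print(s["eef_pos"],s["ee_rot"],s["joint_pos"])
c=manip.capture("side");cv2.imwrite("pics/s3.png",cv2.resize(c["frame"][100:320,170:420],None,fx=2.6,fy=2.6)[:,:,::-1])
E
```

```text
time_s: 14.17
eef_pos: [0.484, -0.2224, 0.3762]
ee_rot: [0.997, 0.074, 0.005, 0.002]
force: [1.4, -0.7, 0.7]
opening: 0.0439
grasp_force: 0.0
time_s: 15.67
eef_pos: [0.5035, 0.1113, 0.3696]
ee_rot: [0.645, 0.764, -0.0, 0.0]
force: [-0.0, -0.6, -0.3]
opening: 0.0006
grasp_force: 0.0
[0.50349899 0.11128274 0.3696135 ] [ 6.45255530e-01  7.63966819e-01 -1.98969888e-05  1.25486827e-05] [ 0.17616868  0.14517616 -0.57499792  1.69628519  0.0812633   1.32403165
 -0.24582556]
```

View pics/w3.png

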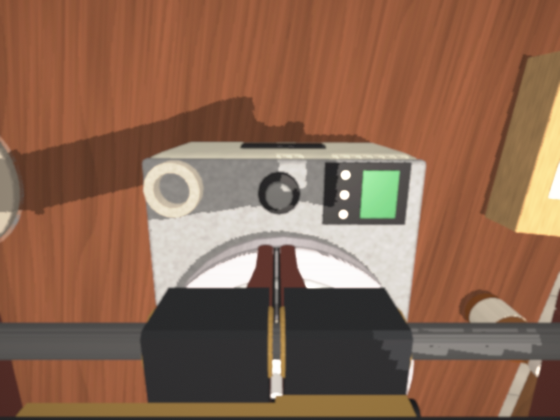

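View pics/s3.png

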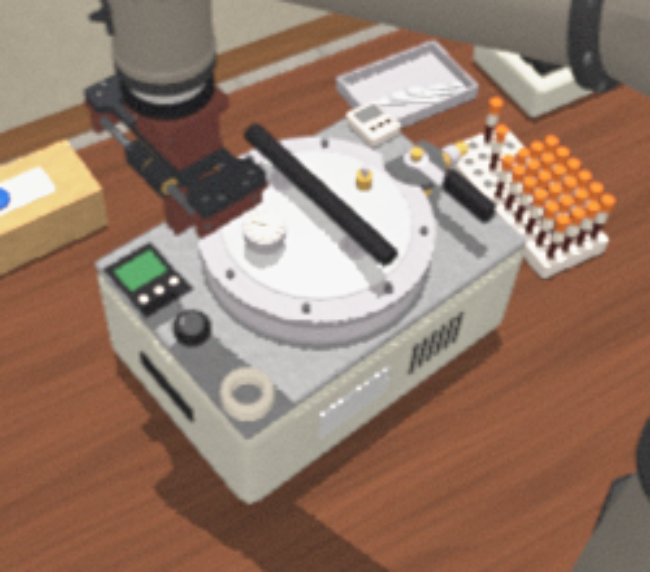

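The wrist view puts the button at (279,192) and the tape at (174,188). The side view shows the bar along the steriliser's x and the lever shut along -x.

Run:
```python
from h import *
c=np.load("w3.npz");print(ray(c,279,191,.211))
```

```text
[0.50512783 0.11439819 0.211     ]
```

```bash
python3 -m handwheel '[[2,1,-35,0,0,0,1],[2,1,-70,0,0,0,1],[2,1,-105,0,0,0,1],[2,1,-135,0,0,0,1],[2,1,-150,0,0,0,1],[2,1,-153,0,0,0,1],[2,1,-153,0,0,0,1]]'; python3 -m handwheel '[[0,0,-2,0,0,0,1],[0,0,-4,0,0,0,1],[0,0,-6,0,0,0,1],[0,0,-8,0,0,0,1],[0,0,-8,0,0,0,1],[0,0,-8,0,0,0,1]]'
```

```text
time_s: 16.35
eef_pos: [0.5051, 0.1122, 0.216]
ee_rot: [0.645, 0.764, -0.001, -0.001]
force: [0.2, -0.3, 0.9]
opening: 0.0003
grasp_force: 0.0
time_s: 16.85
eef_pos: [0.5063, 0.1126, 0.2094]
ee_rot: [0.645, 0.764, 0.001, 0.001]
force: [1.4, 0.9, 3.2]
opening: 0.0004
grasp_force: 1.3
```

```bash
python3 -m handwheel '[[0,0,-2,0,0,0,1],[0,0,-4,0,0,0,1],[0,0,-4,0,0,0,1],[0,0,-4,0,0,0,1]]';python3 -m handwheel '[[0,0,-2,0,0,0,1],[0,0,-4,0,0,0,1],[0,0,-4,0,0,0,1],[0,0,-4,0,0,0,1]]'
```

```text
time_s: 17.18
eef_pos: [0.5064, 0.1126, 0.2062]
ee_rot: [0.645, 0.764, 0.001, 0.001]
force: [-1.0, -0.6, 13.2]
opening: 0.0006
grasp_force: 6.7
time_s: 17.52
eef_pos: [0.5066, 0.1127, 0.2056]
ee_rot: [0.645, 0.764, 0.001, 0.002]
force: [-13.1, -4.7, 41.2]
opening: 0.0005
grasp_force: 20.9
```

The button bottomed out. Retracting.

```bash
python3 -m handwheel '[[0,0,10,0,0,0,1],[0,0,40,0,0,0,1],[0,0,80,0,0,0,1],[0,0,120,0,0,0,1],[0,0,170,0,0,0,1],[0,0,170,0,0,0,1],[0,0,170,0,0,0,1]]'
python3 - <<'E'
from h import *
from cell import manip
c=manip.capture("side");cv2.imwrite("pics/s4.png",cv2.resize(c["frame"][100:320,170:420],None,fx=2.6,fy=2.6)[:,:,::-1])
E
```

```text
time_s: 18.1
eef_pos: [0.5066, 0.1129, 0.3735]
ee_rot: [0.645, 0.764, 0.002, 0.002]
force: [0.1, 0.7, -0.5]
opening: 0.0005
grasp_force: 0.0
```

View pics/s4.png

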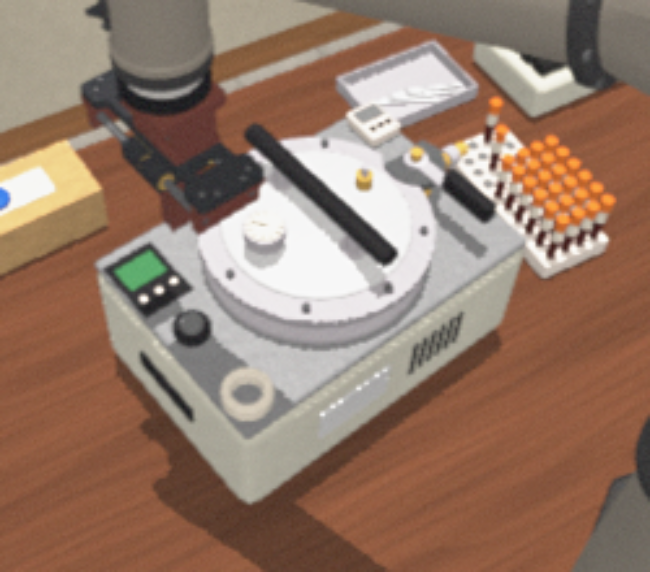

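The lid and lever have stayed put, the tape and timer are undisturbed, and the robot is clear.

```bash
python3 -c "
from cell import manip
print(manip.finish_job())"
```

```text
the job is handed in; nothing more can be done
None
```

I turned the lid to its stop, swung the vent lever shut to its stop and pressed the start button to the bottom (about 41 N at the fingertips), then handed the job in at about 18 s with the arm clear; no verdict was returned.

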